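# Start the light-curing unit on a denture

## Task

A denture is ready to be cured in the light-curing unit. With the closed fingers, push the unit's open hood down until its catch snaps and holds it; then switch the unit on by pressing down the raised far half of the mains rocker at the right of the key panel; then press down the raised left half of the cycle rocker at the left of the panel to choose the long cycle; last, press the round start button in the middle fully in and let it come back. Keep to this order, so that the lamp is never live under an open hood and nothing starts before it is set; only touch and push, and leave the denture and the things round the unit where they lie.

Things in the scene. Friction and masses are not known exactly. Their poses are not given: they have to be found in the camera images.
- unit: Light-curing unit, fixed: off-white box 275 mm deep (x), 210 mm wide (y). Origin on the bench under its middle; x points to its back, y to its left (seen by the operator), z up. From front to back: sloping key panel, ridge (x -60 to -35 mm, top 56 mm) with the catch, curing chamber under the hood, lamp housing (x 104 to 140 mm, top 84 mm).
- panel (a point): Middle of the key panel's surface, at x = -100 mm, y = 0, z = 38 mm of the unit, under the start button. The panel is 75 mm deep, 210 mm wide and rises to the back at 16 degrees. On it, at the same x: mains rocker at y = -72 mm, start button at y = 0, cycle rocker at y = +68 mm.
- hood (a joint): Dark hood, 140 mm deep, 190 mm wide, hinged at its back on the unit's axis x = 110, z = 92 mm. 0 rad = down (flat top at z = 102 mm), grows as the front rises; starts at 0.45 to 0.85, stays by friction. Let go uncaught it springs up to about 0.3. Pushing at hood_top takes 2 to 8 N, most over the last 15 mm of its front edge; caught it rests at about 0.02.
- hood_top (a point): Point on the hood's outer top face (amber window), midway across, 70 mm from the hinge axis along the hood. A straight push down on the line 70 mm in front of the hinge axis (unit x = 40 mm, y = 0) stays on the top face at every angle.
- hood_edge (a point): Middle of the hood's top front edge, 140 mm in front of the hinge axis.
- catch (a joint): Sprung steel catch in the ridge at y = 0, standing to 70 mm above the bench, with a black thumb tab 30 mm wide. 0 m = home (over the striker bar of a shut hood), grows to 0.007 toward the front. The closing hood pushes it about 4 mm aside, then it snaps back; pushing the tab to the front frees the hood.
- mains (a joint): Mains rocker, black, 41 mm long front to back, 25 mm wide. 0 rad = off: far half raised, its end about 14 mm off the panel, near half flat, 6 mm off the panel. 0.4 rad = on: far half flat, near half raised. Two-position: snaps over past 0.2 rad under about 3 to 4 N on the far half, and stays.
- mains_pad (a point): Point on the top face of the far half of the mains rocker, 14 mm from its pivot: press here, straight down; it sinks about 5.5 mm.
- cycle (a joint): Cycle rocker, black, 37 mm long left to right, 23 mm wide. 0 rad = short: left half raised, its end about 13 mm off the panel, right half flat, 6 mm off the panel. 0.4 rad = long: left half flat, right half raised. Two-position like the mains rocker, same force. A long bar is printed beside the left half, a short bar beside the right.
- cycle_pad (a point): Point on the top face of the left half of the cycle rocker, 12.6 mm from its pivot: press here, straight down; it sinks about 5 mm.
- start (a joint): Start button, round, grey, 26 mm across in a steel ring 36 mm across: 0 m = out, 0.005 m = fully in, along the panel's normal. Springs back when let go; 1.4 N to start, 4.9 N fully in.
- start_top (a point): Centre of the start button's top face, 9 mm above the panel when out, 4 mm when fully in.
- denture: Loose pink denture with teeth, 63 x 76 x 22 mm, origin at the centre of its underside; lies on the round plate in the chamber (plate top 33 mm above the bench), clear of the closed hood. To be left alone.
- wax_block: Two stacked pink wax blocks, loose, 36 x 77 x 19 mm, to the left of the unit; origin at the centre of the underside. To be left alone.
- carver: Loose metal wax carver, 17 x 177 x 8 mm, lying to the left of the wax; origin at the centre of the underside. To be left alone.
- felt_pen: Loose black and white felt pen, 17 x 135 x 16 mm, lying to the right of the unit; origin at the centre of the underside. To be left alone.

How it is judged (in metres and radians):
On the way, in this order (a step that is already met when the one before it is completed fails the run):
1. the hood is down and the catch has snapped back over its striker (value of joint hood below 0.035 rad and value of joint catch below 0.002 m), for 0.2 s.
2. the mains rocker is on (value of joint mains above 0.33 rad), for 0.1 s.
3. the cycle rocker is on long (value of joint cycle above 0.33 rad), for 0.1 s.
4. the start button is pressed in (value of joint start above 0.004 m), for 0.05 s.
At the end, for the whole second after the job is handed in: The hood is down (under 0.035 rad) and held by the catch (under 2 mm from home), the mains rocker is on and the cycle rocker on long (each over 0.33 rad), the start button has come back out (under 1 mm), the denture lies within 15 mm and the wax, carver and pen within 20 mm of where they lay (all of step 1 and value of joint each of mains, cycle above 0.33 rad and value of joint start below 0.001 m and not (distance of denture from where it was at the start of the episode above 0.015 m) and not (distance of wax_block from where it was at the start of the episode above 0.02 m) and not (distance of carver from where it was at the start of the episode above 0.02 m) and not (distance of felt_pen from where it was at the start of the episode above 0.02 m)); the robot touches nothing.
It fails at once if the unit is switched on under an open hood (value of joint mains above 0.2 rad and value of joint hood above 0.05 rad).
It fails at once if the start button is pressed before the hood is shut, the mains on and the long cycle set (value of joint start above 0.0025 m and (value of joint hood above 0.05 rad or value of joint any of mains, cycle below 0.2 rad)).
It fails at once if the hood is pulled further open (value of joint hood above 1 rad).
It fails at once if the denture is shifted or lifted (distance of denture from where it was at the start of the episode above 0.015 m).
It fails at once if the wax, carver or pen is shifted or lifted (distance of any of wax_block, carver, felt_pen from where it was at the start of the episode above 0.02 m).
It also fails if it takes over 50 s, if anything falls off the work surface, if the arm or the gripper's body presses on something with over 40 N, if the wrist force passes 120 N, or if a joint passes its speed limit or range.

## Robot

A 6-joint arm with a two-finger parallel gripper is mounted at the origin on a cart in front of the work surface, level with it; the furniture and walls round the work are solid. World frame = base frame: x ahead of the robot, y to its left, z up, the work surface at z = 0. Lengths are in mm, angles in rad, forces in N, time in s.
With the tool pointing down it reaches from about 275 to 1000 mm from the base axis. Payload 8.4 kg.
Tool frame: the origin (TCP) lies at the very end of the fingers, on their centre line; the grasp point (between the pads) lies r.hold_point_z behind it (r.hold_point_z is the distance from the TCP to the grasp point, in mm); x points along the fingers, z is the direction in which the jaws open and shut, and the axes are right-handed (so a half turn about x gives the same grasp; the last joint's range is limited). The gripper opens to 85 mm and grips with 20 to 120 N. Pads are 22 mm wide; open, the fingers measure 114 mm over their backs; the gripper's body (76 mm by 85 mm) begins 54 mm behind the grasp point. The pads swing forward as they close: fully open they stand 13 mm farther back than shut.
Start: joints at [1.308, 0.353, 1.633, -0, 1.155, -0.002], TCP at [161.157, 603.868, 231.281] pointing down, gripper open.
Joint ranges: [-2.63, 2.63], [-0.92, 2.1], [0.06, 2.66], [-1.3, 4.44], [0, 2.69], [-3.02, 3.02]. Speed limits (rad/s): [2.22, 2.22, 2.79, 3.14, 3.14, 3.14].

## Interface

Orientations are given as [roll, pitch, yaw] about the fixed x, y, z axes, in that order (R = Rz(yaw) Ry(pitch) Rx(roll)).
In Python, from rig import r gives the robot as it stands.
- The arm moves only by the tool jog_arm, never from a script. Its argument "series" is a list of rows, each a list of 7 numbers: the turn, a rotation vector about the tool's x, y, z in degrees, then the shift along the tool's x, y, z in cm, then the opening, from 0 (shut) to 1 (fully open). In form: [[wx, wy, wz, tx, ty, tz, fingers], ...]. A call has 1 to 20 rows; each row shifts and turns the commanded pose from where the row before left it, along the tool's axes as they then stand; what a row does not reach is not made up. A row lasts 1/10 s, in which the tool goes at most 50 mm and 8.59 degrees, less where a joint would pass 70% of its speed; a pose out of reach is approached as far as the arm can. A call with a gripper value outside its range is refused whole. The fingers move at their own pace and stop on an object; "force" is the grip in N (left out, the last holds). Time passes only in rows, so rows that do not move let the fingers close. It gives the time, the measured TCP pose, the force and the opening at its end, in the units of the state.
- r.sense(): the state, without advancing time (a new reading comes with each control period).
- r.grab_frame(name): name is "scene" or "top" or "wrist"; returns (picture, depth): 420x560x3 uint8, red, green, blue; 420x560 float32, mm along the optical axis (not along the pixel's ray), 0 where there is no reading.
- r.get_calibration(name): a dict with "mtx" (3x3 intrinsics, pixels), "position" and "rotation" of the camera in the world; the wrist camera has in their place "mount" (4x4, takes a point from camera to tool coordinates, whose origin is the TCP and whose axes are the tool frame's). Camera axes: x right, y down, z forward; pixel columns grow to the right and rows downward; lengths in mm; the calibration is good to about 2 mm. A picture is of the moment at which its call begins: read the wrist's pose just before it. get_calibration takes no time and is no camera call.
- r.sign_off(): hands the job in, once; it reports no verdict.
The state is a dict: "clock": time; "qpos": joint angles; "qvel": joint speeds; "joint_efforts": joint torques, N m; "eef_pos": TCP position; "tcp_rot": TCP orientation; "contact_force": force on the tool from outside, world axes, zero at the start; "wrist_torque": the same for the moment, N m; "opening": opening from 0.0 (shut) to 1.0 (fully open).
Only numpy, scipy, OpenCV 4.12 (cv2) and the standard library are available. Lean on these libraries where they do the work, as an engineer would, in place of code of your own. Each camera call takes 0.05 s, during which the arm holds its last target.

## Working session

There is one attempt and no reset: what is moved stays moved. The work goes in short steps, Python scripts to look and compute and a tool call to move; the robot and the scene stay as the last step left them, time stands still between calls to the robot, and variables do not carry over. Pictures are saved under pics/ and viewed, and the job is handed in when it is done.

Besides the shell and the picture viewer there is one more tool, called after "Emit:" by a JSON object that holds its "api" and its "payload". jog_arm: Moves the arm, as the interface text tells. Its arguments: {"type":"object","properties":{"series":{"type":"array"},"force":{"type":"number"}},"required":["series"]}

```bash
ls; mkdir -p pics
python3 - <<'E'
from rig import r
import cv2,numpy as np
print(r.sense(), r.hold_point_z)
for n in ("scene","top"):
    p,d=r.grab_frame(n); cv2.imwrite(f"pics/{n}0.png",p[:,:,::-1]); np.save(f"pics/{n}0.npy",d)
    print(n,r.get_calibration(n))
E
```

```text
pics
{'clock': 0.0, 'qpos': array([ 1.30758525e+00,  3.53690254e-01,  1.63414626e+00,  5.77371374e-06,
        1.15522640e+00, -2.38975159e-03]), 'qvel': array([ 4.25266396e-04, -6.18315430e-04, -3.85448081e-05, -6.06255972e-04,
        1.44251997e-05, -1.22716033e-03]), 'joint_efforts': array([-2.23115283e-03, -6.05254841e+01, -3.42068374e+01, -1.19315027e-04,
        9.56959964e-03, -5.66039614e-05]), 'eef_pos': array([161.03460386, 603.38560103, 230.53021295]), 'tcp_rot': array([ 3.13561249,  1.56932606, -1.83760015]), 'contact_force': array([-0.18132962, -0.51726031,  0.66807945]), 'wrist_torque': array([0.0778397 , 0.07104489, 0.04416738]), 'opening': 1.0015670813897581} 18.700000000000003
scene {'mtx': array([[395.38287772,   0.        , 276.22509257],
       [  0.        , 395.38287772, 209.41805163],
       [  0.        ,   0.        ,   1.        ]]), 'position': array([  69.36715709, -391.75979021,  596.51065529]), 'rotation': array([-2.22193769, -0.0207094 , -0.83660341])}
top {'mtx': array([[430.78052369,   0.        , 273.53806503],
       [  0.        , 430.78052369, 207.81771848],
       [  0.        ,   0.        ,   1.        ]]), 'position': array([ 369.74281449,   39.90863397, 1018.62224324]), 'rotation': array([-2.91223141e+00,  1.95879963e-03, -1.50103023e+00])}
```

View pics/scene0.png

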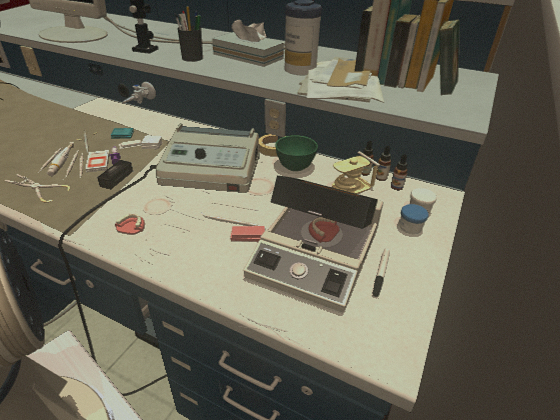

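View pics/top0.png

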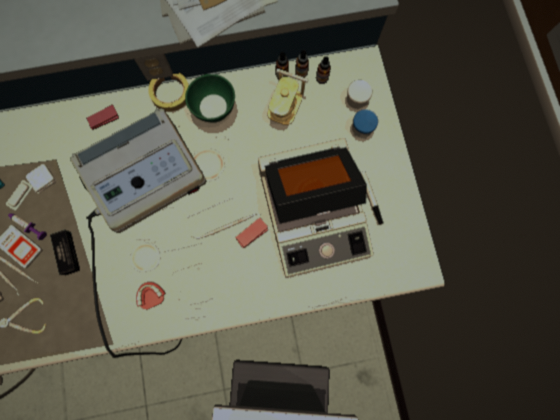

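The scene and top views show the unit right of centre. In the top view the start button is near (327,250), the cycle rocker near (297,257), the mains rocker near (358,242), and the hood window near (315,175).

```bash
cat > h.py <<'E'
import numpy as np,cv2
from scipy.spatial.transform import Rotation as R
def cloud(cal,d):
    K=cal["mtx"]; v,u=np.mgrid[0:420,0:560]
    P=np.stack([(u-K[0,2])/K[0,0]*d,(v-K[1,2])/K[1,1]*d,d],-1)
    return P@R.from_euler('xyz',cal["rotation"]).as_matrix().T+cal["position"]
def proj(cal,P):
    K=cal["mtx"];q=(np.atleast_2d(P)-cal["position"])@R.from_euler('xyz',cal["rotation"]).as_matrix()
    q=q/q[:,2:]; return (q@K.T)[:,:2]
E
python3 - <<'E'
from rig import r
from h import *
for n,pts in (("top",[(327,250),(297,257),(358,242),(220,330),(252,232),(315,175)]),("scene",[(298,270),(264,258),(340,284),(200,250)])):
    d=np.load(f"pics/{n}0.npy"); C=cloud(r.get_calibration(n),d)
    for u,v in pts: print(n,u,v,C[v,u].round(1))
    np.save(f"pics/{n}C.npy",C)
p=cv2.imread("pics/top0.png")[130:290,240:400]; cv2.imwrite("pics/topz.png",cv2.resize(p,None,fx=3.7,fy=3.7,interpolation=cv2.INTER_CUBIC))
p=cv2.imread("pics/scene0.png")[160:320,225:405]; cv2.imwrite("pics/scenez.png",cv2.resize(p,None,fx=3.7,fy=3.7,interpolation=cv2.INTER_CUBIC))
E
```

```text
top 327 250 [506.8 -70.2  44.6]
top 297 257 [485.9  -3.1  47.3]
top 358 242 [ 530.3 -140.2   42.8]
top 220 330 [312.9 161.   -6.9]
top 252 232 [540.9 104.7  17.7]
top 315 175 [652.3 -27.3 139.2]
scene 298 270 [501.1 -73.8  44.6]
scene 264 258 [479.9  -4.   44.9]
scene 340 284 [ 528.2 -152.9   43.2]
scene 200 250 [437.3 148.6  -2.6]
```

View pics/topz.png

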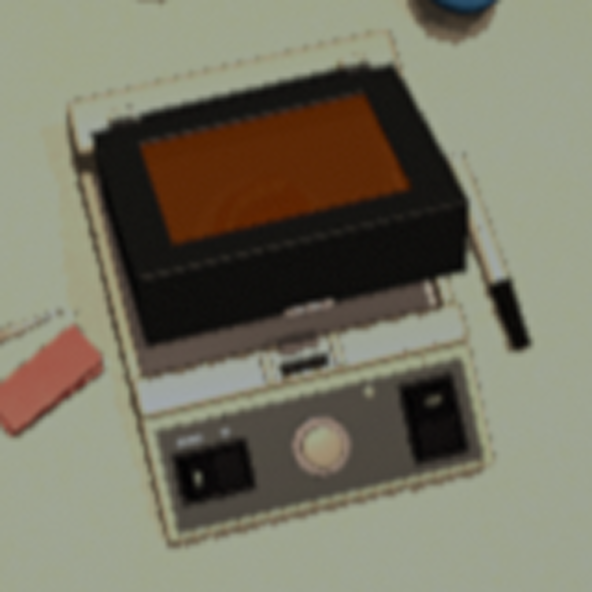

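View pics/scenez.png

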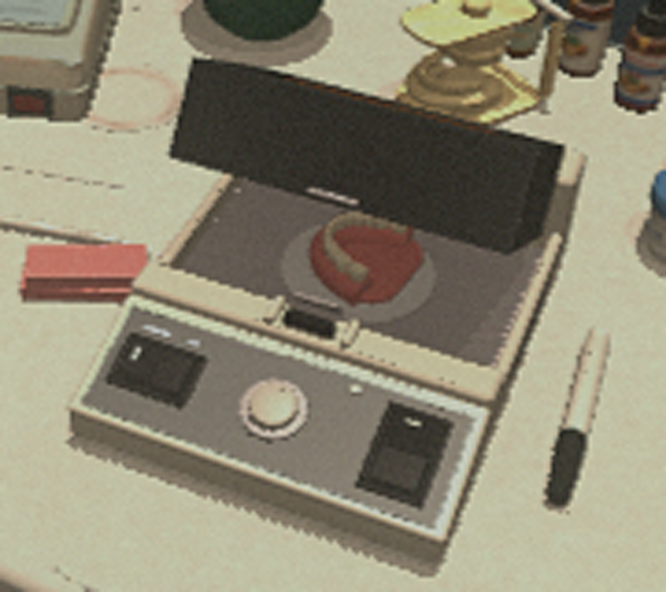

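```bash
cat > fit.py <<'E'
from rig import r
from h import *
from scipy.optimize import least_squares
M=np.array([[-102.5,0,46.7],[-101,-72,44.5],[-101,68,44.5]])
Mt=np.vstack([M,[[138.5,105,84],[138.5,-105,84]]])
ob={"top":(Mt,np.array([(327,250.3),(357.3,243.5),(297.8,257),(259.5,157),(344.9,138.1)])),
"scene":(M,np.array([(298.8,268.9),(334.5,282.4),(267.4,259.2)]))}
def W(p,m): c,s=np.cos(p[2]),np.sin(p[2]); return np.c_[m[:,0]*c-m[:,1]*s+p[0],m[:,0]*s+m[:,1]*c+p[1],m[:,2]]
if __name__=="__main__":
    for keys in (["top"],["scene"],["top","scene"]):
        f=lambda p:np.concatenate([(proj(r.get_calibration(k),W(p,ob[k][0]))-ob[k][1]).ravel() for k in keys])
        s=least_squares(f,[600,-50,0.2]); print(keys,s.x,s.fun.round(1)); p=s.x
        print(W(p,np.array([[-102.5,0,46.7],[40,0,0]])).round(1))
    # table bias, hood plane
    T=np.load("pics/topC.npy");S=np.load("pics/sceneC.npy")
    for C,n in ((T,"T"),(S,"S")):
        c,s_=np.cos(p[2]),np.sin(p[2]); q=C-[p[0],p[1],0]; U=np.stack([q[...,0]*c+q[...,1]*s_,-q[...,0]*s_+q[...,1]*c,q[...,2]],-1)
        m=(abs(U[...,0])<250)&(abs(U[...,1])<250)&(abs(U[...,2])<15); print(n,"table z",np.median(U[m][:,2]))
        for nm,(a,b,y0,y1) in {"panel":(-125,-75,-45,-20),"panel2":(-125,-75,25,45),"ridge":(-56,-40,-80,80),"lamp":(115,137,-90,90)}.items():
            m=(U[...,0]>a)&(U[...,0]<b)&(U[...,1]>y0)&(U[...,1]<y1); v=U[m]; print(n,nm,len(v),np.median(v[:,2]).round(1),np.percentile(v[:,2],[5,95]).round(1))
        m=(U[...,0]>0)&(U[...,0]<105)&(abs(U[...,1])<80)&(U[...,2]>105); v=U[m]
        if len(v)>50: k=np.polyfit(v[:,0],v[:,2],1); print("hood slope",k,np.arctan(-k[0]),len(v))
E
python3 fit.py
```

```text
['top'] [ 6.02503733e+02 -4.01153340e+01  2.98424450e-01] [ 0.1  0.6  0.1 -0.3 -0.1  0.2 -1.6  0.   1.5 -0.6]
[[504.5 -70.3  46.7]
 [640.7 -28.4   0. ]]
['scene'] [ 5.99574550e+02 -4.52951101e+01  2.96430065e-01] [-0.   0.6  0.2 -0.2 -0.2 -0.5]
[[501.5 -75.2  46.7]
 [637.8 -33.6   0. ]]
['top', 'scene'] [ 6.01677213e+02 -4.16984359e+01  3.03968279e-01] [ 1.   0.9  1.  -0.1  0.9  0.7 -1.2  0.7  1.8 -0.4 -0.4 -0.8 -0.2 -1.9
 -0.5 -1.6]
[[503.9 -72.4  46.7]
 [639.8 -29.7   0. ]]
T table z 0.15360748710293137
T panel 242 38.7 [30.6 45.8]
T panel2 195 39.0 [31.5 46. ]
T ridge 490 56.8 [53.6 64. ]
T lamp 541 85.3 [82.1 99.4]
hood slope [ -0.64285072 174.91198054] 0.5713329381820615 2917
S table z -0.7384117000930246
S panel 324 38.7 [32.  45.5]
S panel2 235 38.4 [31.9 45. ]
S ridge 435 55.9 [54.1 64.7]
  return _methods._mean(a, axis=axis, dtype=dtype,
  ret = ret.dtype.type(ret / rcount)
Traceback (most recent call last):
  File "fit.py", line 20, in <module>
    m=(U[...,0]>a)&(U[...,0]<b)&(U[...,1]>y0)&(U[...,1]<y1); v=U[m]; print(n,nm,len(v),np.median(v[:,2]).round(1),np.percentile(v[:,2],[5,95]).round(1))
                                                                                                                  ~~~~~~~~~~~~~^^^^^^^^^^^^^^^
IndexError: index -1 is out of bounds for axis 0 with size 0
```

The unit sits at about (601,-42) with yaw 0.30 rad. The table, panel, ridge and lamp heights all check out, and the hood is at about 0.57 rad. Next I'll work out the move to a view pose above the panel.

```bash
cat > mv.py <<'E'
import sys
from rig import r
from h import *
def plan(target,yaw_u=0.30,tilt=0,axis='y',verbose=True):
    """tool x down(tilted), tool z along +-unit y; report turn (rotvec deg, tool) and shift in final tool axes (cm)"""
    s=r.sense(); Rn=R.from_euler('xyz',s["tcp_rot"]).as_matrix()
    best=None
    for sg in (1,-1):
        U=R.from_euler('z',yaw_u).as_matrix()
        x=np.array([np.sin(tilt),0,-np.cos(tilt)]); z=np.array([0,sg,0.]) if axis=='y' else np.array([sg,0,0.])
        y=np.cross(z,x); Rt=U@np.stack([x,y,z],1)
        w=R.from_matrix(Rn.T@Rt).as_rotvec(degrees=True)
        if best is None or np.linalg.norm(w)<np.linalg.norm(best[0]): best=(w,Rt)
    w,Rt=best; d=np.array(target)-s["eef_pos"]
    print("pos",s["eef_pos"].round(1),"rpy",s["tcp_rot"].round(3),"q",s["qpos"].round(2),"F",s["contact_force"].round(1),"open",round(s["opening"],2),"t",round(s["clock"],2))
    print("turn deg",w.round(2),"| shift cm current axes",(Rn.T@d/10).round(2),"| in final axes",(Rt.T@d/10).round(2)); print("Rt",Rt.round(2).tolist())
def u2w(u,p): 
    c,s=np.cos(p[2]),np.sin(p[2]); return np.array([u[0]*c-u[1]*s+p[0],u[0]*s+u[1]*c+p[1],u[2]])
E
python3 - <<'E'
from mv import *
plan([495,-73,235]); print(r.get_calibration("wrist"))
E
```

```text
pos [161.1 603.5 230.7] rpy [ 3.131  1.57  -1.842] q [ 1.31  0.35  1.63  0.    1.16 -0.  ] F [-0.2  0.1  0.1] open 1.0 t 0.1
turn deg [-3.213e+01 -7.000e-02 -2.000e-02] | shift cm current axes [ -0.37 -49.71 -56.75] | in final axes [ -0.43 -11.91 -74.49]
Rt [[0.0, -0.96, -0.3], [0.0, -0.3, 0.96], [-1.0, 0.0, 0.0]]
{'mtx': array([[299.86132061,   0.        , 278.96969903],
       [  0.        , 299.86132061, 207.48194152],
       [  0.        ,   0.        ,   1.        ]]), 'mount': array([[ 2.39716583e-04, -2.72391664e-01,  9.62186429e-01,
        -1.42904792e+02],
       [ 9.13868183e-04, -9.62185995e-01, -2.72391769e-01,
         6.83810299e+01],
       [ 9.99999554e-01,  9.44608388e-04,  1.82781364e-05,
         3.81921345e-02],
       [ 0.00000000e+00,  0.00000000e+00,  0.00000000e+00,
         1.00000000e+00]])}
```

Emit:
{"api": "jog_arm", "payload": {"series": [[-8, 0, 0, 0, 0, 0, 0], [-8, 0, 0, 0, 0, 0, 0], [-8, 0, 0, 0, 0, 0, 0], [-8, 0, 0, 0, 0, -1.5, 0], [0, 0, 0, 0, -0.5, -3, 0], [0, 0, 0, 0, -0.6, -4, 0], [0, 0, 0, 0, -0.7, -4.5, 0], [0, 0, 0, 0, -0.7, -4.5, 0], [0, 0, 0, 0, -0.7, -4.5, 0], [0, 0, 0, 0, -0.7, -4.5, 0], [0, 0, 0, 0, -0.7, -4.5, 0], [0, 0, 0, 0, -0.7, -4.5, 0], [0, 0, 0, 0, -0.7, -4.5, 0], [0, 0, 0, 0, -0.7, -4.5, 0], [0, 0, 0, 0, -0.7, -4.5, 0], [0, 0, 0, 0, -0.7, -4.5, 0], [0, 0, 0, 0, -0.7, -4.5, 0], [0, 0, 0, 0, -0.7, -4.5, 0], [0, 0, 0, 0, -0.7, -4.5, 0], [0, 0, 0, 0, -0.7, -3.5, 0]]}}

```text
clock: 2.1
eef_pos: [470.6, -41.1, 231.2]
tcp_rot: [-3.075, 1.571, -1.207]
contact_force: [-0.3, 0.0, -0.5]
opening: -0.002
```

Run:
```python
from mv import *
plan([495,-73,235])
```

```text
pos [470.6 -41.1 231.2] rpy [-3.075  1.571 -1.207] q [-0.09  0.11  1.95 -0.    1.08 -1.96] F [-0.3  0.  -0.5] open -0.0 t 2.1
turn deg [-0.2  -0.02  0.  ] | shift cm current axes [-0.38 -1.4  -3.77] | in final axes [-0.38 -1.38 -3.77]
Rt [[0.0, -0.96, -0.3], [0.0, -0.3, 0.96], [-1.0, 0.0, 0.0]]
```

Emit:
{"api": "jog_arm", "payload": {"series": [[0, 0, 0, 0, -0.3, -1.8, 0], [0, 0, 0, 0, -0.2, -1.8, 0], [0, 0, 0, 0, 0, 0, 0], [0, 0, 0, 0, 0, 0, 0]]}}

```text
clock: 2.5
eef_pos: [485.0, -71.5, 230.9]
tcp_rot: [0.916, 1.57, 2.784]
contact_force: [-0.2, 0.0, -0.7]
opening: 0.003
```

Run:
```python
from mv import *
s=r.sense(); p,d=r.grab_frame("wrist"); cv2.imwrite("pics/w1.png",p[:,:,::-1]); np.savez("pics/w1.npz",d=d,e=s["eef_pos"],t=s["tcp_rot"]); print(s["eef_pos"],s["qvel"].round(3))
```

```text
[485.01490245 -71.48705443 230.91428675] [ 0.018 -0.01   0.009  0.     0.001  0.001]
```

View pics/w1.png

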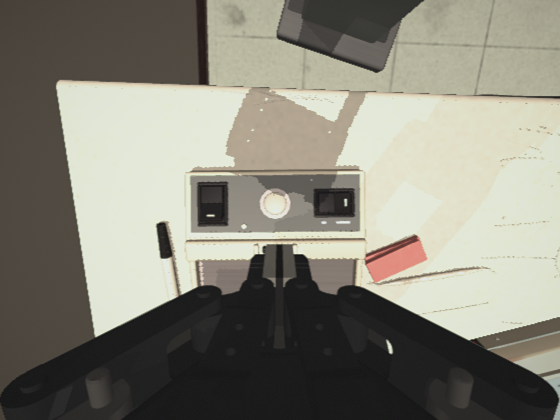

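The wrist view shows the mains rocker at about (212,204), the start button at (275,204) and the cycle rocker at (334,203). The panel's outer box corners are near (186,170) and (365,170), and the fingertips are at about (280,247).

```bash
cat > wfit.py <<'E'
from mv import *
def wcam(e,t):
    c=r.get_calibration("wrist"); T=np.array(c["mount"]); Rt=R.from_euler('xyz',t).as_matrix()
    return dict(mtx=c["mtx"],position=Rt@T[:3,3]+e,rotation=R.from_matrix(Rt@T[:3,:3]).as_euler('xyz'))
if __name__=="__main__":
    z=np.load("pics/w1.npz"); cal=wcam(z["e"],z["t"]); C=cloud(cal,z["d"])
    for n,(u,v) in dict(start=(275,204),mains=(212,204),cycle=(334,203),fl=(187,170),fr=(365,170),tip=(280,250)).items(): print(n,C[v,u].round(1))
    for nm,p in (("top",(602.5,-40.1,.2984)),("scene",(599.6,-45.3,.2964)),("both",(601.7,-41.7,.304))):
        print(nm,proj(cal,[u2w(x,p) for x in ([-102.5,0,46.7],[-101,-72,44.5],[-101,68,44.5],[-137,-105,27],[-137,105,27])]).round(1).tolist())
    p=cv2.imread("pics/w1.png"); cv2.imwrite("pics/w1z.png",cv2.resize(p[150:300,170:380],None,fx=3.7,fy=3.7,interpolation=cv2.INTER_CUBIC))
E
python3 wfit.py
```

```text
start [505.1 -70.2  47.7]
mains [ 526.9 -138.5   44.6]
cycle [484.9  -6.6  45.9]
fl [ 5.078e+02 -1.852e+02 -4.000e-01]
fr [442.4  28.   -0.6]
tip [474.8 -74.4 243.2]
top [[275.1, 203.3], [211.9, 204.1], [334.9, 204.0], [184.8, 170.3], [365.6, 170.1]]
scene [[271.7, 199.6], [208.2, 200.3], [331.7, 200.5], [181.1, 166.4], [362.6, 166.6]]
both [[273.5, 202.2], [210.2, 203.4], [333.4, 202.6], [183.0, 169.7], [364.0, 168.6]]
```

View pics/w1z.png

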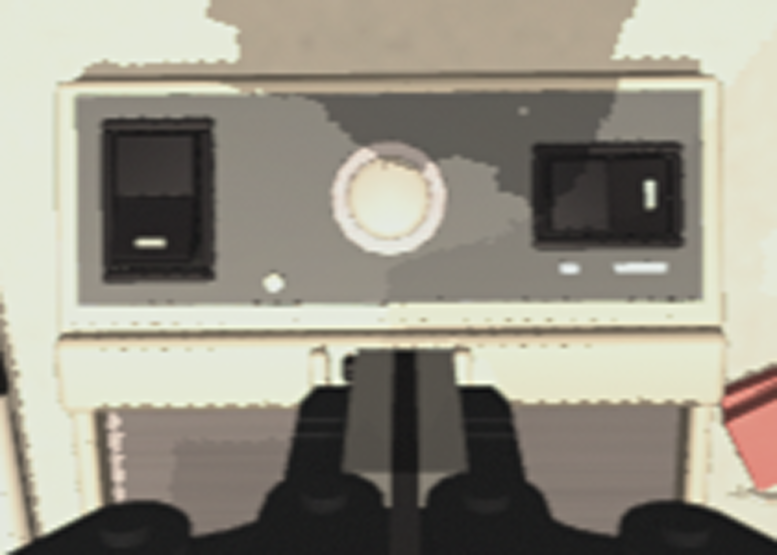

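Emit:
{"api": "jog_arm", "payload": {"series": [[0, 0, 0, 0, -2, -0.1, 0], [0, 0, 0, 0, -3, -0.1, 0], [0, 0, 0, 0, -4, -0.1, 0], [0, 0, 0, 0, -4, -0.1, 0], [0, 0, 0, 0, -2, -0.1, 0], [0, 0, 0, 1.5, -1.1, 0, 0], [0, 0, 0, 2, 0, 0, 0], [0, 0, 0, 1.5, 0, 0, 0], [0, 0, 0, 1, 0, 0, 0], [0, 0, 0, 0, 0, 0, 0]]}}

```text
clock: 3.55
eef_pos: [639.2, -29.0, 169.4]
tcp_rot: [1.231, 1.567, 3.1]
contact_force: [0.3, -0.1, 0.3]
opening: -0.0
```

Run:
```python
from mv import *
plan([640.7,-28.4,100])
p,d=r.grab_frame("top"); cv2.imwrite("pics/t2.png",cv2.resize(p[100:300,200:420,::-1],None,fx=3,fy=3))
```

```text
pos [639.2 -29.  169.4] rpy [1.231 1.567 3.1  ] q [-0.05  0.44  1.65 -0.    1.05 -1.92] F [ 0.3 -0.1  0.3] open -0.0 t 3.55
turn deg [-0.13  0.06 -0.18] | shift cm current axes [ 6.94 -0.19  0.01] | in final axes [ 6.94 -0.17  0.01]
Rt [[0.0, -0.96, -0.3], [0.0, -0.3, 0.96], [-1.0, 0.0, 0.0]]
```

View pics/t2.png

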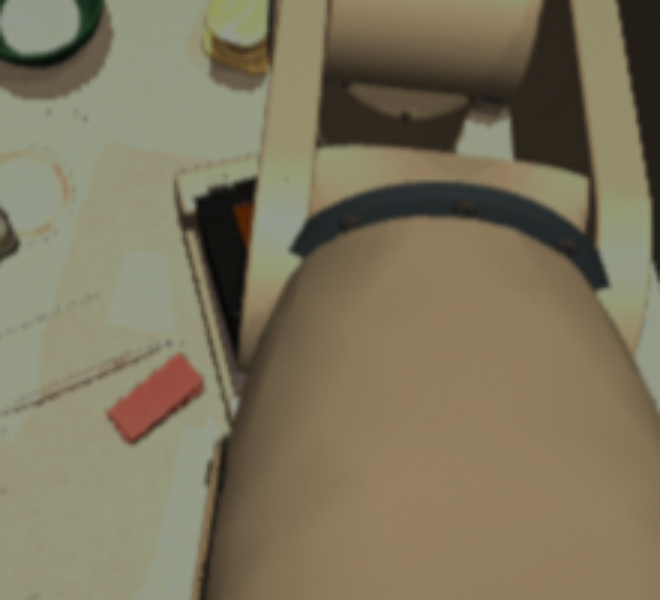

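The arm hides the unit in this view, but the TCP is within 2 mm of the push line. I'll push down in stages and watch the force.

Emit:
{"api": "jog_arm", "payload": {"series": [[0, 0, 0, 0.5, 0, 0, 0], [0, 0, 0, 0.8, 0, 0, 0], [0, 0, 0, 0.8, 0, 0, 0], [0, 0, 0, 0.8, 0, 0, 0], [0, 0, 0, 0.8, 0, 0, 0], [0, 0, 0, 0.8, 0, 0, 0], [0, 0, 0, 0.8, 0, 0, 0], [0, 0, 0, 0.4, 0, 0, 0]]}}

```text
clock: 4.4
eef_pos: [640.3, -29.2, 113.2]
tcp_rot: [1.344, 1.569, -3.071]
contact_force: [-1.4, -0.4, 3.6]
opening: 0.001
```

Emit:
{"api": "jog_arm", "payload": {"series": [[0, 0, 0, 0.3, 0, 0, 0], [0, 0, 0, 0.3, 0, 0, 0], [0, 0, 0, 0.2, 0, 0, 0]]}}

```text
clock: 4.7
eef_pos: [640.4, -29.2, 106.4]
tcp_rot: [1.491, 1.57, -2.923]
contact_force: [-3.7, -0.4, 7.4]
opening: -0.002
```

Emit:
{"api": "jog_arm", "payload": {"series": [[0, 0, 0, 0.2, 0, 0, 0], [0, 0, 0, 0.1, 0, 0, 0]]}}

```text
clock: 4.9
eef_pos: [640.7, -29.2, 103.3]
tcp_rot: [1.562, 1.571, -2.852]
contact_force: [-2.4, -1.2, 3.8]
opening: -0.003
```

Emit:
{"api": "jog_arm", "payload": {"series": [[0, 0, 0, 0.1, 0, 0, 0], [0, 0, 0, 0.1, 0, 0, 0], [0, 0, 0, 0, 0, 0, 0]]}}

```text
clock: 5.2
eef_pos: [640.8, -29.2, 102.0]
tcp_rot: [1.756, 1.571, -2.659]
contact_force: [-5.3, -0.0, 9.6]
opening: -0.001
```

Emit:
{"api": "jog_arm", "payload": {"series": [[0, 0, 0, 0.1, 0, 0, 0], [0, 0, 0, 0, 0, 0, 0]]}}

```text
clock: 5.4
eef_pos: [640.8, -29.2, 101.9]
tcp_rot: [-2.448, 1.571, -0.58]
contact_force: [-7.8, -1.7, 17.8]
opening: -0.002
```

Emit:
{"api": "jog_arm", "payload": {"series": [[0, 0, 0, -0.3, 0, 0, 0], [0, 0, 0, -0.5, 0, 0, 0], [0, 0, 0, -2, 0, 0, 0], [0, 0, 0, -3, 0, 0, 0], [0, 0, 0, -3, 1, 0, 0], [0, 0, 0, -2, 3, 0, 0], [0, 0, 0, -1, 4, 0, 0], [0, 0, 0, 0, 4, 0, 0], [0, 0, 0, 0, 4, 0, 0], [0, 0, 0, 0, 2, 0, 0], [0, 0, 0, 0, 0, 0, 0], [0, 0, 0, 0, 0, 0, 0]]}}

```text
clock: 6.6
eef_pos: [469.7, -82.0, 218.8]
tcp_rot: [-1.905, 1.569, -0.038]
contact_force: [1.1, -0.4, -0.5]
opening: -0.003
```

Run:
```python
from wfit import *
s=r.sense(); p,d=r.grab_frame("wrist"); cv2.imwrite("pics/w3.png",p[:,:,::-1]); np.savez("pics/w3.npz",d=d,e=s["eef_pos"],t=s["tcp_rot"])
plan([495,-73,235]); cal=wcam(s["eef_pos"],s["tcp_rot"])
p_=(602.5,-40.1,.2984)
print(proj(cal,[u2w(x,p_) for x in ([-102.5,0,46.7],[-101,-72,44.5],[-101,68,44.5])]).round(1).tolist())
p,d=r.grab_frame("scene"); cv2.imwrite("pics/s3.png",cv2.resize(p[140:330,210:420,::-1],None,fx=3,fy=3)); np.save("pics/s3.npy",d)
C=cloud(r.get_calibration("scene"),d); q=C-[602.5,-40.1,0]; c,sn=np.cos(.298),np.sin(.298)
x=q[...,0]*c+q[...,1]*sn; y=-q[...,0]*sn+q[...,1]*c; z=q[...,2]
for a in range(-20,110,20):
    m=(x>a)&(x<a+20)&(abs(y)<85)&(z<150); print(a,m.sum(), np.median(z[m]) if m.any() else None)
```

```text
pos [470.1 -81.9 218.7] rpy [-1.915  1.569 -0.046] q [-0.18  0.13  1.95  0.    1.05 -2.04] F [ 0.2  0.2 -0.6] open -0.0 t 6.65
turn deg [-0.14 -0.03  0.1 ] | shift cm current axes [-1.63 -2.64  0.12] | in final axes [-1.63 -2.64  0.11]
Rt [[0.0, -0.96, -0.3], [0.0, -0.3, 0.96], [-1.0, 0.0, 0.0]]
[[280.3, 221.2], [215.7, 221.9], [341.3, 221.9]]
-20 449 103.14295213155856
0 399 101.57692963188254
20 357 101.18903855838573
40 336 100.7050845805947
60 324 100.34144876116119
80 322 101.70291346840338
100 99 99.74497142947479
```

View pics/w3.png

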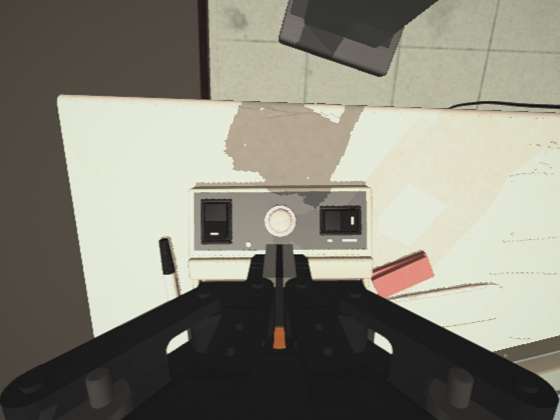

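View pics/s3.png

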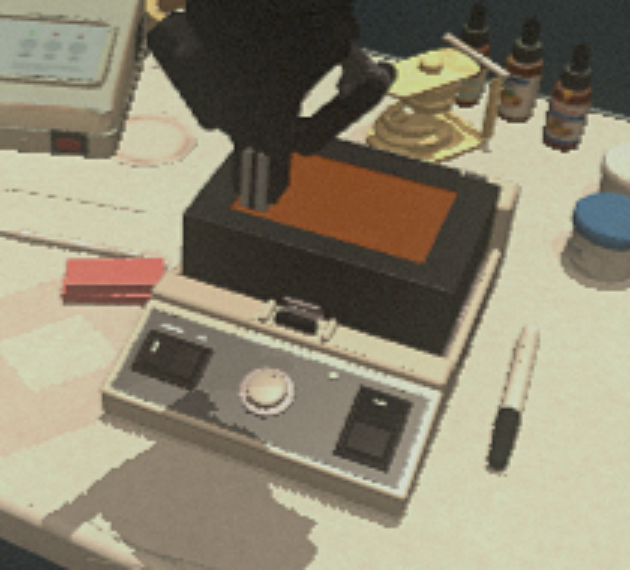

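The hood stays shut: the scene camera reads its top flat at about 101–103 mm, the striker is under the catch, and the panel lies where the fit predicted. Next is the mains rocker.

Emit:
{"api": "jog_arm", "payload": {"series": [[0, 0, 0, 0, -1, -1.5, 0], [0, 0, 0, 0, -2, -2.5, 0], [0, 0, 0, 0, -1.5, -2, 0], [0, 0, 0, 0, -0.7, -1.1, 0], [0, 0, 0, 2, 0, 0, 0], [0, 0, 0, 3, 0, 0, 0], [0, 0, 0, 3, 0, 0, 0], [0, 0, 0, 3, 0, 0, 0], [0, 0, 0, 2, 0, 0, 0], [0, 0, 0, 1, 0, 0, 0], [0, 0, 0, 0.5, 0, 0, 0], [0, 0, 0, 0, 0, 0, 0]]}}

```text
clock: 7.9
eef_pos: [539.5, -134.4, 73.2]
tcp_rot: [0.97, 1.571, 2.839]
contact_force: [-0.6, -0.2, 0.2]
opening: 0.0
```

Run:
```python
from wfit import *
s=r.sense(); p,d=r.grab_frame("wrist"); cv2.imwrite("pics/w4.png",p[100:320,130:430,::-1].repeat(2,0).repeat(2,1))
plan([540.5,-134.5,49])
p,d=r.grab_frame("scene"); cv2.imwrite("pics/s4.png",cv2.resize(p[140:330,210:420,::-1],None,fx=3,fy=3))
```

```text
pos [ 539.9 -134.5   73.8] rpy [-2.112  1.57  -0.243] q [-0.25  0.45  1.9   0.    0.79 -2.12] F [ 0.   0.5 -0.4] open -0.0 t 7.95
turn deg [-0.12 -0.02  0.03] | shift cm current axes [ 2.48 -0.06 -0.01] | in final axes [ 2.48 -0.06 -0.01]
Rt [[0.0, -0.96, -0.3], [0.0, -0.3, 0.96], [-1.0, 0.0, 0.0]]
```

View pics/w4.png

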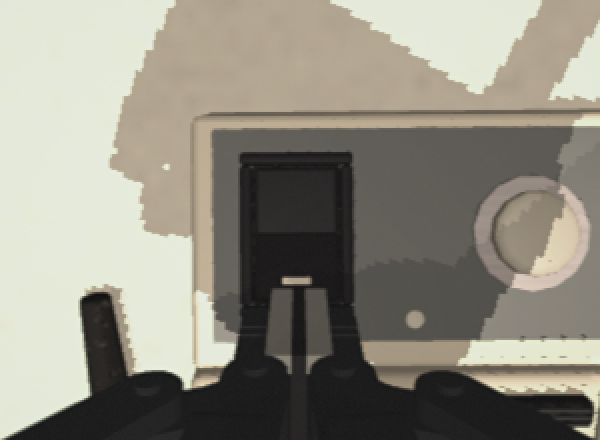

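View pics/s4.png

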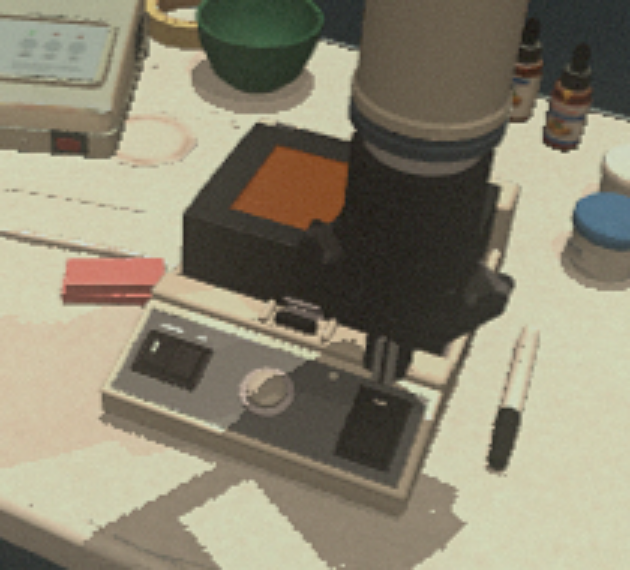

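The tip is centred on the mains rocker (columns 296 and 296) over its far half, clear of the hood. I'll press now.

Emit:
{"api": "jog_arm", "payload": {"series": [[0, 0, 0, 0.6, 0, 0, 0], [0, 0, 0, 0.6, 0, 0, 0], [0, 0, 0, 0.3, 0, 0, 0], [0, 0, 0, 0.2, 0, 0, 0]]}}

```text
clock: 8.4
eef_pos: [539.2, -134.5, 56.0]
tcp_rot: [0.908, 1.571, 2.776]
contact_force: [-0.2, -0.5, 6.9]
opening: -0.004
```

Emit:
{"api": "jog_arm", "payload": {"series": [[0, 0, 0, 0.2, 0, 0, 0], [0, 0, 0, 0.2, 0, 0, 0], [0, 0, 0, 0, 0, 0, 0]]}}

```text
clock: 8.7
eef_pos: [539.9, -134.6, 52.5]
tcp_rot: [-2.077, 1.57, -0.209]
contact_force: [1.1, 0.6, 1.1]
opening: 0.002
```

Emit:
{"api": "jog_arm", "payload": {"series": [[0, 0, 0, 0.1, 0, 0, 0], [0, 0, 0, 0.1, 0, 0, 0], [0, 0, 0, 0, 0, 0, 0]]}}

```text
clock: 9.0
eef_pos: [538.8, -134.5, 49.9]
tcp_rot: [1.106, 1.57, 2.974]
contact_force: [0.6, -0.5, -0.4]
opening: -0.001
```

Emit:
{"api": "jog_arm", "payload": {"series": [[0, 0, 0, 0.1, 0, 0, 0], [0, 0, 0, 0.1, 0, 0, 0], [0, 0, 0, 0, 0, 0, 0]]}}

```text
clock: 9.3
eef_pos: [539.1, -134.6, 49.2]
tcp_rot: [1.274, 1.57, -3.141]
contact_force: [-4.6, 1.0, 13.7]
opening: 0.002
```

Emit:
{"api": "jog_arm", "payload": {"series": [[0, 0, 0, -1, 0, 0, 0], [0, 0, 0, -2, 0, 0, 0], [0, 0, 0, -2, 0, 1, 0], [0, 0, 0, 0, 1, 3, 0], [0, 0, 0, 0, 1, 4, 0], [0, 0, 0, 0, 0, 4, 0], [0, 0, 0, 0, 0, 3, 0], [0, 0, 0, 0, 0, 0, 0], [0, 0, 0, 0, 0, 0, 0]]}}

```text
clock: 10.2
eef_pos: [476.3, 3.4, 98.6]
tcp_rot: [-2.186, 1.57, -0.316]
contact_force: [-0.2, -0.9, 0.1]
opening: 0.002
```

Run:
```python
from wfit import *
s=r.sense(); p,d=r.grab_frame("wrist"); cv2.imwrite("pics/w5.png",p[60:320,100:460,::-1].repeat(2,0).repeat(2,1))
P=(602.5,-40.1,.2984); t=u2w((-102,83,62),P); print(t)
plan(t); cal=wcam(s["eef_pos"],s["tcp_rot"]); print(proj(cal,[u2w((-101,68,44.5),P),u2w((-102.5,0,46.7),P)]))
p,d=r.grab_frame("scene"); cv2.imwrite("pics/s5.png",cv2.resize(p[140:330,210:420,::-1],None,fx=3,fy=3))
```

```text
[480.60629684   9.24496052  62.        ]
pos [476.7   2.8  98.6] rpy [-2.168  1.57  -0.299] q [ 0.    0.31  2.06 -0.    0.77 -1.87] F [-0.   0.2 -0.1] open -0.0 t 10.25
turn deg [-0.09 -0.03  0.04] | shift cm current axes [ 3.66 -0.56  0.5 ] | in final axes [ 3.66 -0.57  0.5 ]
Rt [[0.0, -0.96, -0.3], [0.0, -0.3, 0.96], [-1.0, 0.0, 0.0]]
[[264.24234372 234.23016159]
 [165.81244446 233.13361267]]
```

View pics/w5.png

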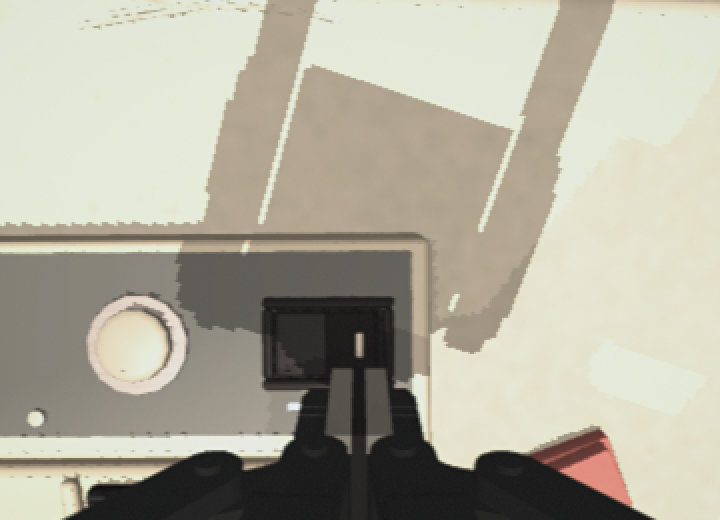

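View pics/s5.png

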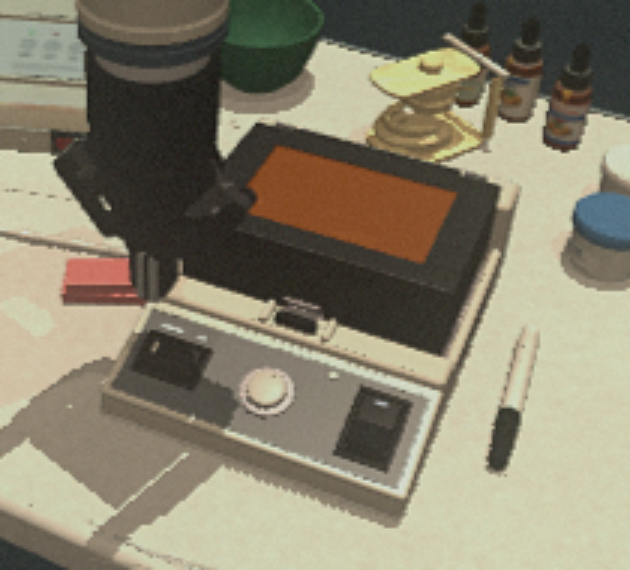

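The mains press bottomed out at 13.7 N after the force drop, and the far half now lies flat. The tip is near the left half of the cycle rocker, with the pivot at about (327,345) in the crop. I'll press the cycle rocker next.

Emit:
{"api": "jog_arm", "payload": {"series": [[0, 0, 0, 1, -0.3, 0.3, 0], [0, 0, 0, 1.5, -0.3, 0.2, 0], [0, 0, 0, 1, 0, 0, 0], [0, 0, 0, 0.3, 0, 0, 0], [0, 0, 0, 0, 0, 0, 0]]}}

```text
clock: 10.8
eef_pos: [479.9, 9.2, 59.5]
tcp_rot: [1.31, 1.569, -3.106]
contact_force: [-0.5, -0.4, 0.5]
opening: -0.001
```

Emit:
{"api": "jog_arm", "payload": {"series": [[0, 0, 0, 0.3, 0, 0, 0], [0, 0, 0, 0.2, 0, 0, 0], [0, 0, 0, 0.2, 0, 0, 0], [0, 0, 0, 0, 0, 0, 0]]}}

```text
clock: 11.2
eef_pos: [480.5, 9.6, 53.3]
tcp_rot: [-1.395, 1.571, 0.474]
contact_force: [-0.1, 0.9, 0.4]
opening: -0.002
```

Emit:
{"api": "jog_arm", "payload": {"series": [[0, 0, 0, 0.2, 0, 0, 0], [0, 0, 0, 0.2, 0, 0, 0], [0, 0, 0, 0, 0, 0, 0]]}}

```text
clock: 11.5
eef_pos: [480.6, 9.6, 49.3]
tcp_rot: [-2.026, 1.57, -0.157]
contact_force: [0.7, 1.1, 0.3]
opening: 0.002
```

Emit:
{"api": "jog_arm", "payload": {"series": [[0, 0, 0, 0.1, 0, 0, 0], [0, 0, 0, 0.1, 0, 0, 0], [0, 0, 0, 0, 0, 0, 0]]}}

```text
clock: 11.8
eef_pos: [480.2, 9.4, 47.1]
tcp_rot: [1.454, 1.57, -2.961]
contact_force: [0.2, 0.2, -0.6]
opening: -0.002
```

Emit:
{"api": "jog_arm", "payload": {"series": [[0, 0, 0, 0.1, 0, 0, 0], [0, 0, 0, 0.1, 0, 0, 0], [0, 0, 0, 0, 0, 0, 0]]}}

```text
clock: 12.1
eef_pos: [480.6, 9.5, 46.1]
tcp_rot: [-2.313, 1.571, -0.445]
contact_force: [-3.8, 0.1, 16.3]
opening: -0.002
```

Emit:
{"api": "jog_arm", "payload": {"series": [[0, 0, 0, -1, 0, 0, 0], [0, 0, 0, -2, 0, 0, 0], [0, 0, 0, -2, 0, 0, 0], [0, 0, 0, -2, 2, -2, 0], [0, 0, 0, -2, 2, -3, 0], [0, 0, 0, 0, 1, -3, 0], [0, 0, 0, 0, 0, 0, 0], [0, 0, 0, 0, 0, 0, 0]]}}

```text
clock: 12.9
eef_pos: [456.0, -82.0, 135.5]
tcp_rot: [-1.379, 1.57, 0.488]
contact_force: [0.4, 0.2, -0.6]
opening: -0.001
```

Run:
```python
from wfit import *
s=r.sense(); p,d=r.grab_frame("wrist"); cv2.imwrite("pics/w6.png",p[60:320,100:460,::-1].repeat(2,0).repeat(2,1))
P=(602.5,-40.1,.2984); t=u2w((-102.5,0,60),P); print(t)
plan(t,yaw_u=.2984,tilt=0.279); cal=wcam(s["eef_pos"],s["tcp_rot"]); print(proj(cal,[u2w((-101,68,44.5),P),u2w((-102.5,0,46.7),P)]))
p,d=r.grab_frame("scene"); cv2.imwrite("pics/s6.png",cv2.resize(p[140:330,210:420,::-1],None,fx=3,fy=3))
```

```text
[504.52966991 -70.23410729  60.        ]
pos [455.9 -81.4 135.3] rpy [0.394 1.57  2.261] q [-0.18  0.23  2.06  0.    0.85 -2.05] F [-0.1  1.1  0.9] open 0.0 t 12.95
turn deg [-1.000e-01  1.000e-02 -1.599e+01] | shift cm current axes [ 7.52 -4.98 -0.35] | in final axes [ 8.6  -2.71 -0.36]
Rt [[0.26, -0.92, -0.29], [0.08, -0.28, 0.96], [-0.96, -0.28, 0.0]]
[[355.07698686 267.33074743]
 [275.90674396 267.05661393]]
```

View pics/w6.png

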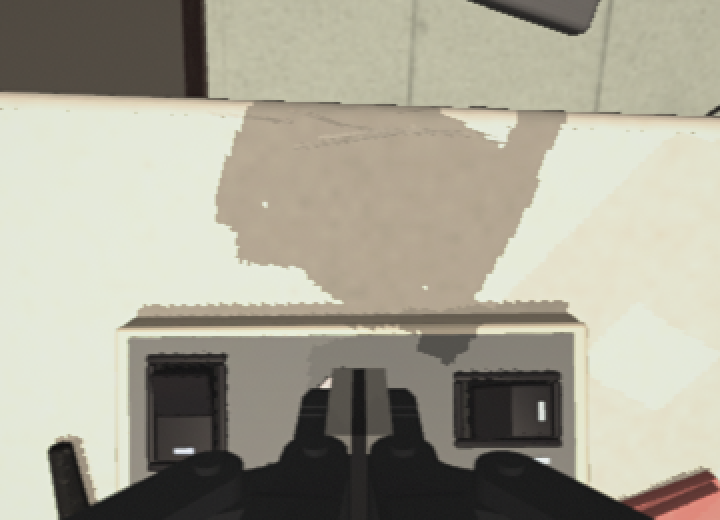

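View pics/s6.png

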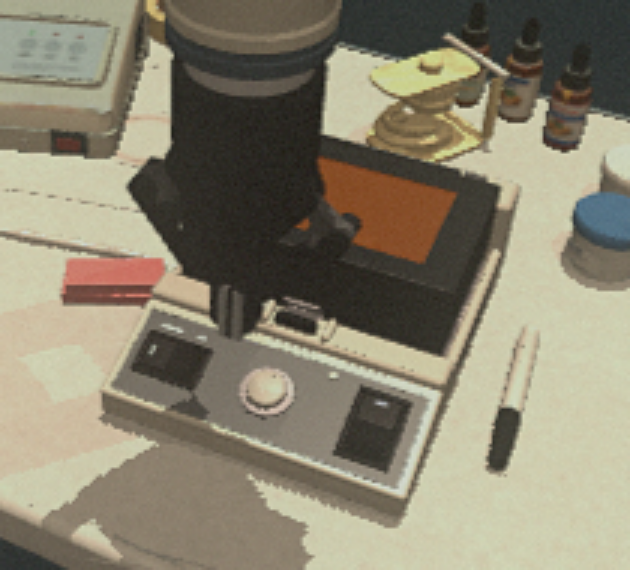

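Both rockers look flipped: the shading of their halves has swapped in the wrist view. Now I'll tilt the tool 16° to the panel's normal and approach the start button.

Emit:
{"api": "jog_arm", "payload": {"series": [[0, 0, -8, 0, 0, 0, 0], [0, 0, -8, 0, 0, 0, 0], [0, 0, 0, 1, -1.2, -0.2, 0], [0, 0, 0, 2, -1.2, -0.2, 0], [0, 0, 0, 2.5, 0, 0, 0], [0, 0, 0, 2, 0, 0, 0], [0, 0, 0, 0.5, 0, 0, 0], [0, 0, 0, 0, 0, 0, 0]]}}

```text
clock: 13.8
eef_pos: [499.8, -71.2, 64.2]
tcp_rot: [-1.566, 1.294, 0.304]
contact_force: [-0.1, -0.3, 0.4]
opening: -0.002
```

Run:
```python
from wfit import *
P=(602.5,-40.1,.2984); t=u2w((-102.5,0,46.7),P)
plan(t,yaw_u=.2984,tilt=0.279)
s=r.sense(); p,d=r.grab_frame("wrist"); cv2.imwrite("pics/w7.png",p[60:320,100:460,::-1].repeat(2,0).repeat(2,1))
```

```text
pos [499.8 -71.2  64.2] rpy [-1.566  1.294  0.304] q [-0.24  0.33  2.2   0.37  0.4  -2.44] F [-0.1 -0.3  0.4] open -0.0 t 13.8
turn deg [ 0.01  0.09 -0.1 ] | shift cm current axes [ 1.81  0.02 -0.05] | in final axes [ 1.81  0.02 -0.05]
Rt [[0.26, -0.92, -0.29], [0.08, -0.28, 0.96], [-0.96, -0.28, 0.0]]
```

View pics/w7.png

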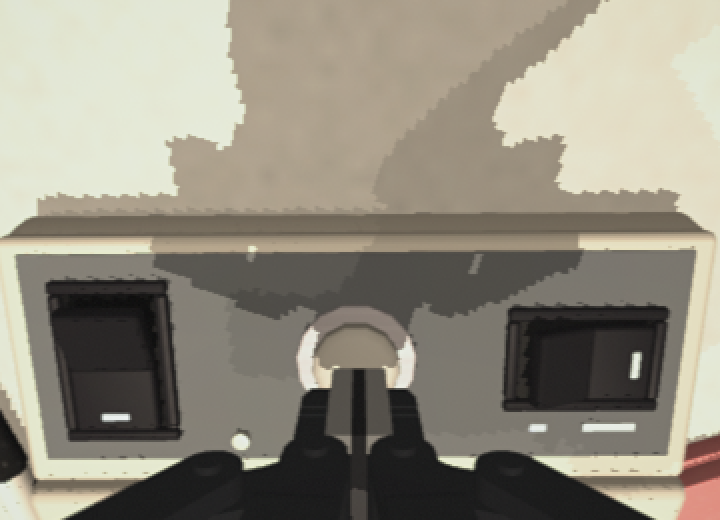

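The view is clear. Mains has its near half raised, cycle has its right half raised, and the tip is centred on the button. I'll press along the normal.

Emit:
{"api": "jog_arm", "payload": {"series": [[0, 0, 0, 0.8, 0, 0, 0], [0, 0, 0, 0.6, 0, 0, 0], [0, 0, 0, 0.4, 0, 0, 0], [0, 0, 0, 0.2, 0, 0, 0], [0, 0, 0, 0.1, 0, 0, 0]]}}

```text
clock: 14.35
eef_pos: [506.1, -70.5, 44.8]
tcp_rot: [-1.571, 1.291, 0.298]
contact_force: [-0.8, 1.3, 3.7]
opening: 0.001
```

Emit:
{"api": "jog_arm", "payload": {"series": [[0, 0, 0, 0.1, 0, 0, 0], [0, 0, 0, 0.1, 0, 0, 0], [0, 0, 0, 0, 0, 0, 0]]}}

```text
clock: 14.65
eef_pos: [506.6, -70.4, 43.0]
tcp_rot: [-1.571, 1.291, 0.297]
contact_force: [-0.7, 0.9, 5.3]
opening: 0.002
```

Emit:
{"api": "jog_arm", "payload": {"series": [[0, 0, 0, 0.1, 0, 0, 0], [0, 0, 0, 0.1, 0, 0, 0], [0, 0, 0, 0, 0, 0, 0]]}}

```text
clock: 14.95
eef_pos: [506.9, -70.3, 42.2]
tcp_rot: [-1.572, 1.291, 0.297]
contact_force: [-12.7, -2.1, 31.5]
opening: -0.002
```

The button is at its hard stop. I'll retract now.

Emit:
{"api": "jog_arm", "payload": {"series": [[0, 0, 0, -0.5, 0, 0, 0], [0, 0, 0, -2, 0, 0, 0], [0, 0, 0, -4, 0, 0, 0], [0, 0, 0, -4, 0, 0, 0], [0, 0, 0, -4, 2, 0, 0], [0, 0, 0, -2, 3, 0, 0], [0, 0, 0, 0, 0, 0, 0], [0, 0, 0, 0, 0, 0, 0]]}}

```text
clock: 15.75
eef_pos: [417.5, -98.0, 186.2]
tcp_rot: [-1.574, 1.29, 0.293]
contact_force: [0.6, -0.1, 0.7]
opening: 0.001
```

Run:
```python
from wfit import *
s=r.sense(); p,d=r.grab_frame("wrist"); cv2.imwrite("pics/w8.png",p[:,:,::-1]); C=cloud(wcam(s["eef_pos"],s["tcp_rot"]),d); np.save("pics/w8C.npy",C)
P=(602.5,-40.1,.2984); px=proj(wcam(s["eef_pos"],s["tcp_rot"]),[u2w((-102.5,0,46.7),P)])[0]; print(s["eef_pos"],s["contact_force"],px); u,v=px.round().astype(int); print(C[v,u])
p,d=r.grab_frame("scene"); cv2.imwrite("pics/s8.png",cv2.resize(p[140:330,210:420,::-1],None,fx=3,fy=3))
C=cloud(r.get_calibration("scene"),d); q=C-[602.5,-40.1,0]; c,sn=np.cos(.298),np.sin(.298)
x=q[...,0]*c+q[...,1]*sn; y=-q[...,0]*sn+q[...,1]*c
for a in (-20,20,60):
    m=(x>a)&(x<a+20)&(abs(y)<85)&(q[...,2]<150); print(a,m.sum(),np.median(q[...,2][m]))
```

```text
[417.54012099 -98.02391537 186.22225704] [ 0.64112923 -0.05196903  0.67651492] [280.36452665 236.14842805]
[503.82117109 -70.8646306   47.56975565]
-20 233 103.16668724665482
20 338 101.19155029118821
60 381 100.43973810092854
```

View pics/w8.png

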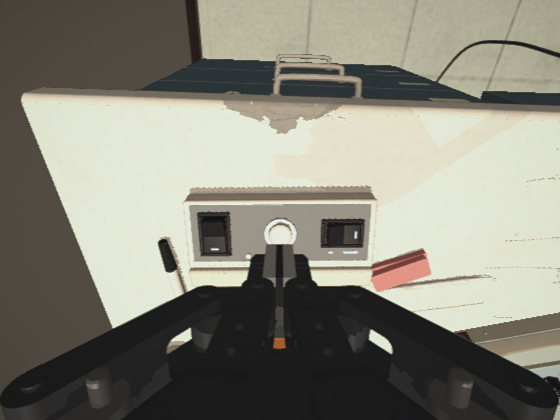

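View pics/s8.png

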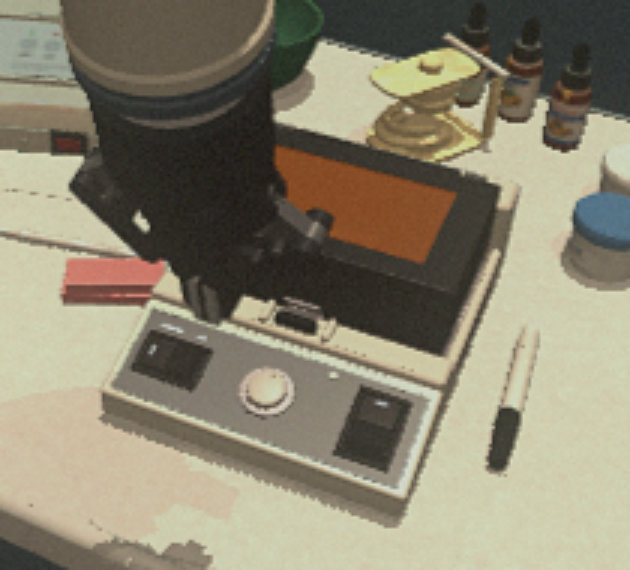

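Every check agrees: the hood is flat and held, both rockers are over, the button is back out at 47.6 mm, and the tool is free. The wax and pen look unmoved. I'm handing in.

```bash
python3 -c "
from rig import r
print(r.sign_off())"
```

```text
the job is handed in; nothing more can be done
None
```

I did the four steps in order and handed the job in at about 16 s of the 50 s allowed. No verdict was reported.

| Step | What the force showed | Last check in the pictures |
|---|---|---|
| Hood shut | Rose to 7.4 N, fell to 3.8 N as the catch snapped, then met the stop | Hood top flat at 101–103 mm before and after the panel work; not sprung up |
| Mains on | Snapped over, then a hard stop at 13.7 N | Near half raised |
| Cycle on long | No snap seen; only a hard stop at 16.3 N with the tip at 46 mm | Right half raised |
| Start pressed and released | About 5 N near full travel, then the hard stop at about 34 N | Top face back at 47.6 mm (46.7 mm expected when out) |

- **At the end:** the tool was clear of the unit with no contact force. The wax and pen looked where they lay in the pictures. I did not measure them, and I checked neither the carver nor the denture; the denture is out of sight under the shut hood.
- **One disagreement:** the scene camera put the unit about 5 mm away from where the top and wrist cameras put it. I went with the top and wrist cameras, which agreed with each other, and the contacts bore that out.

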